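Bring the fitting carriage to the sorting bin and hold its sprung hatch just below balance

ROBOT

A 6-joint arm with a two-finger parallel gripper is mounted at the origin on the work surface. World frame = base frame: x ahead of the robot, y to its left, z up, the work surface at z = 0. Lengths are in m, angles in rad, forces in N, time in s.
With the tool pointing down it reaches from about 0.375 to 0.975 m from the base axis. Payload 3.8 kg.
Tool frame: the origin (TCP) lies on the mounting face of the last link; the fingertips stand 173 mm ahead of it and the grasp point (between the pads) lies 155 mm ahead of it; z points along the fingers, y is the line along which they close (so a half turn about z gives the same grasp; the last joint's range is limited). The gripper opens to 85 mm and grips with 20 to 120 N. Pads are 22 mm wide; open, the fingers measure 114 mm over their backs; the gripper's body (76 mm by 85 mm) begins 54 mm behind the grasp point. The pads swing forward as they close: fully open they stand 13 mm farther back than shut.
Start: joints at [1.098, 0.264, 1.604, -0, 1.274, -0.037], TCP at [0.285, 0.612, 0.405] pointing down, gripper open.
Joint ranges: [-2.63, 2.63], [-0.94, 2.18], [0.31, 2.57], [-1.31, 4.45], [0, 2.66], [-2.55, 2.55]. Speed limits (rad/s): [2.57, 2.57, 3.14, 3.14, 3.14, 3.14].

INTERFACE

Orientations are given as a rotation vector (axis times angle).
In Python, from plant import env gives the robot as it stands.
- The arm moves only by the shell command python3 -m crank 'ROWS' [OPENING]. ROWS is a JSON object of lists of equal length, an entry for each row: "linear": the shift along the tool's x, y, z in mm, a list of three; "rotation": the turn, a rotation vector about the tool's x, y, z in degrees, a list of three. A call has 1 to 20 rows; each row shifts and turns the commanded pose from where the row before left it, along the tool's axes as they then stand; what a row does not reach is not made up. A row lasts 1/12 s, in which the tool goes at most 41.7 mm and 7.16 degrees, less where a joint would pass 70% of its speed; a pose out of reach is approached as far as the arm can. A call is refused whole if a number of a shift passes 41.7 or a number of a turn 7.16, either way. A call with a gripper value outside its range is refused whole. OPENING is the closure, from 0 (fully open) to 1 (shut), set as the call begins (- or left out, the last holds). The fingers move at their own pace and stop on an object; the grip force is fixed at half the most. Time passes only in rows, so rows that do not move let the fingers close. It gives the time, the measured TCP pose, the force, the opening and the grip force at its end, in the units of the state.
- env.sense(): the state, without advancing time (a new reading comes with each control period).
- env.get_image(name): name is "scene" or "top" or "wrist"; returns a dict with "image" (480x640x3 uint8, red, green, blue), "z_map" (480x640 float32, m along the optical axis (not along the pixel's ray), 0 where there is no reading), "fx", "fy", "cx", "cy" (pixels), "dist_coeffs" ([k1, k2, p1, p2, k3] as OpenCV has them; the pictures are not rectified), "rvec" (rotation vector, rad) and "tvec" (3), from world to camera coordinates, as OpenCV has them; the wrist camera has in their place "hand_eye" (4x4, takes a point from camera to tool coordinates, whose origin is the TCP and whose axes are the flange's). Camera axes: x right, y down, z forward; pixel columns grow to the right and rows downward; lengths in m; the calibration is good to about 2 mm. A picture is of the moment at which its call begins: read the wrist's pose just before it.
- env.finish_job(): hands the job in; it is judged then, once.
The state is a dict: "t": time; "q": joint angles; "dq": joint speeds; "tau": joint torques, N m; "ee_pos": TCP position; "ee_rot": TCP orientation; "contact_force": force on the tool from outside, world axes, zero at the start; "ft_torque": the same for the moment, N m; "width": opening from 0.0 (shut) to 1.0 (fully open); "gripper_force": force on a finger pad.
Only numpy, scipy, OpenCV 4.12 (cv2) and the standard library are available. Lean on these libraries where they do the work, as an engineer would, in place of code of your own. Each camera call takes 0.05 s, during which the arm holds its last target. There are 200 camera calls.

TASK

Slide the steel carriage along its track until its post is in line with the green line on the bin's loading tongue. Then raise the bin's sprung hatch by its red bar until it is clearly past its balance point (60 degrees open, the red mark on the side arc) without letting it fly up to its stop, ease it back down and finish still holding it steady about ten degrees below the balance point (inside the green stretch of the arc), so that it would fall shut if let go. Leave the carriage in line and the other things on the bench alone.

Things in the scene. Friction and masses are not known exactly. Their poses are not given: they have to be found in the camera images.
- carriage_post (a point): Steel slide carriage, plate 86 x 70 mm (top at z = 44 mm), on a slotted aluminium track. A dark steel post, 16 mm diameter, stands on it from z = 44 to 94 mm; this point is on its axis at z = 72 mm. Axes: y along the track, z up. Two brass studs 8 mm high stand 28 mm towards -x of the post; a white line runs from it to +x. It slides against 2 N of friction, stays where left, cannot lift off.
- carriage (a joint): Carriage position along the track, m, from -0.17 to 0.17, growing along the track's +y; 0 in the middle of the track. It starts towards the -y end.
- tongue_line (a point): On the grey loading tongue (75 x 70 mm, 20 mm high) between bin and track: a point on its 8 mm wide green line, at the top, 5 mm from the track end. Axes are the bin's: x away from the robot, from track to hinge; y left along the track; z up. The line runs along x at y = 0; the carriage is in line when its post has y = 0 here. The track's centre line is 55 mm towards -x; the post can reach y = 0.
- hatch_hinge (a point): Middle of the hatch's hinge axis on the far (+x) top rim of the blue bin (160 x 220 mm, 118 mm high), z = 123 mm. Axes as the bin's; the hinge axis runs along y. A thin steel arc of radius 130 mm about the hinge stands 128 mm to its +y side, fixed, with a red mark at the balance point (1.05 rad) and a thicker green stretch from 0.75 to 1.0 rad.
- hatch_bar (a point): Middle of the hatch's red lifting bar: round, 10 mm diameter, 140 mm long, parallel to the hinge and 200 mm from it, in the plane of the hatch, its centre 36 mm clear of the hatch's edge, on two 10 mm arms at its ends; the gap between is open. With the hatch shut it is level with the hinge (z = 123 mm), on the robot's side of the bin. Axes turn with the hatch.
- hatch (a joint): Opening angle of the hatch, rad: 0 shut (level), 1.7 at the stop. Bar at 200 mm x (-cos q, sin q) from the hinge in the bin's x and z. Hatch of 0.8 kg, sprung: below its balance point at 1.05 rad (60 degrees) it falls shut, above it it swings open to its stop. Lifting at the bar takes about 1.6 N at first, less further up. Its side edge shows the angle on the arc.
- flare_nut: Brass hex flare nut, 37 mm across corners, 34 mm high; bystander. Origin under its centre.
- valve_cap: Brass check valve cap, 44 mm diameter, 26 mm high; bystander. Origin under its centre.
- gauge_case: Flat steel pin gauge case 70 x 140 x 22 mm; bystander. Origin under its centre.
- jar_lid: Amber glass jar lid, 72 mm diameter, 28 mm high; bystander. Origin under its centre.
- mallet: Orange rubber mallet lying flat: head 50 x 90 x 50 mm centred 50 mm towards +x of the origin, wooden handle to 170 mm towards -x; bystander.
- elbow: Brass elbow fitting, about 52 x 52 x 22 mm; bystander. Origin under its centre.

How it is judged:
By the outcome, as a careful person would: the job done as asked, in the order asked, and still so for the second after the job is handed in, while the arm keeps its last pose, push and grip.
It also fails if it takes over 58 s, if anything falls off the work surface, if the arm or the gripper's body presses on something with over 40 N, if the wrist force passes 120 N, or if a joint passes its speed limit or range.

## Working session

There is one attempt and no reset: what is moved stays moved. The work goes in short steps, Python scripts to look and compute and a shell command to move; the robot and the scene stay as the last step left them, time stands still between calls to the robot, and variables do not carry over. Pictures are saved under pics/ and viewed, at most 10 in all, crops included, and the job is handed in when it is done.

```bash
ls; mkdir -p pics
cat > h.py <<'E'
import numpy as np,cv2
from plant import env
def snap(n,f):
    d=env.get_image(n); cv2.imwrite('pics/'+f+'.png',d['image'][:,:,::-1])
    np.savez('pics/'+f+'.npz',**d); return d
def world(d,u,v,z=None,s=None):
    """pixel -> world; by depth, or on plane z"""
    K=np.array([[d['fx'],0,d['cx']],[0,d['fy'],d['cy']],[0,0,1]],float)
    x,y=cv2.undistortPoints(np.array([[[u,v]]],float),K,np.array(d['dist_coeffs'],float))[0,0]
    r=np.array([x,y,1.])
    if 'rvec' in d:
        R=cv2.Rodrigues(np.array(d['rvec'],float))[0]; t=np.array(d['tvec'],float).ravel()
        o=-R.T@t; r=R.T@r
    else:
        H=np.array(d['hand_eye']);R=cv2.Rodrigues(np.array(s['ee_rot'],float))[0]
        o=R@H[:3,3]+s['ee_pos']; r=R@H[:3,:3]@r
    k=(z-o[2])/r[2] if z is not None else d['z_map'][int(v),int(u)]
    return o+k*r
E
python3 - <<'E'
from h import *
print(env.sense())
snap('scene','s1');snap('top','t1')
E
```

```text
pics
{'t': 0.0, 'q': array([ 1.09808480e+00,  2.64764183e-01,  1.60540316e+00, -5.52590696e-07,
        1.27368261e+00, -3.68768425e-02]), 'dq': array([-0.00211243, -0.00082412, -0.00197107, -0.000624  ,  0.00061961,
       -0.0009965 ]), 'tau': array([-1.18496168e-04, -5.15123677e+01, -3.67306530e+01, -1.83762777e-04,
        1.30942982e-02, -2.56528648e-05]), 'ee_pos': array([0.28479145, 0.61159448, 0.4033384 ]), 'ee_rot': array([-0.67907839, -3.06673669,  0.00343086]), 'contact_force': array([-0.25808765,  0.22761776, -0.05593482]), 'ft_torque': array([-0.05392234, -0.05994611,  0.01070311]), 'gripper_force': 0.0, 'width': 0.9961160902731079}
```

View pics/s1.png

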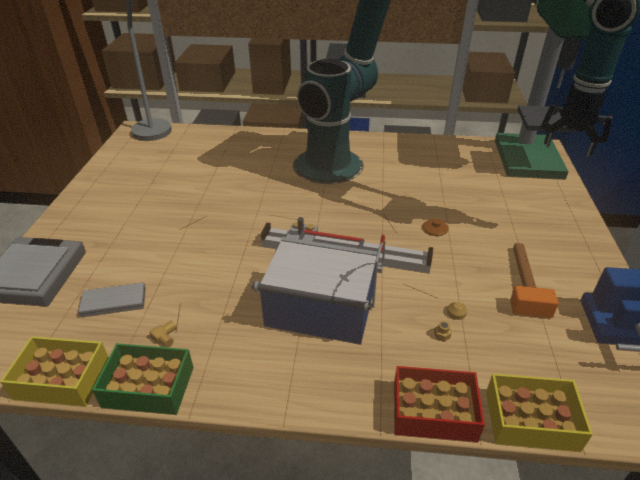

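View pics/t1.png

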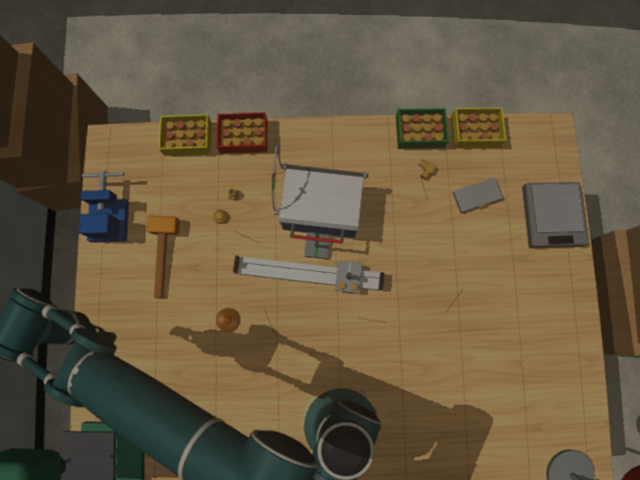

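The scene view shows the bin with its hatch shut. In the top view, the bin is at about (320,200), the track runs (238,265)–(382,281), the carriage is at about (349,277), the tongue is at about (318,246) and the red bar is at about (316,239). I'll enlarge this area.

Run:
```python
import cv2
i=cv2.imread('pics/t1.png')[155:295,225:400]
cv2.imwrite('pics/t1c.png',cv2.resize(i,None,fx=4.25,fy=4.25,interpolation=cv2.INTER_CUBIC))
```

```text
(no output)
```

View pics/t1c.png

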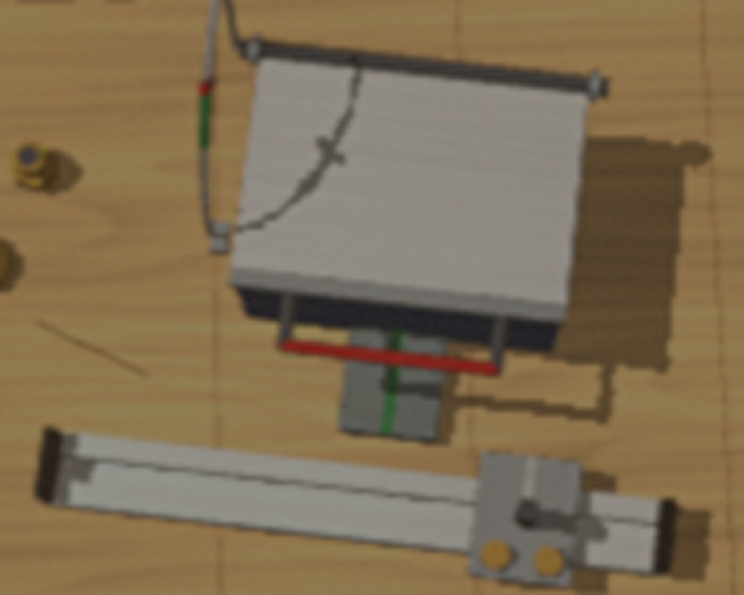

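The crop shows the green line from (396,335) to (388,432), the red bar from (283,346) to (497,370), and the post at about (526,510). The hinge ends are at (253,48) and (598,86).

Run:
```python
from h import *
d=dict(np.load('pics/t1.npz'))
f=lambda u,v,z:world(d,u/4.25+225,v/4.25+155,z)
P={}
for n,u,v,z in [('line_t',388,430,.02),('line_b',396,335,.02),('barL',283,345,.128),('barR',497,369,.128),('post',526,508,.094),('hL',253,48,.128),('hR',598,86,.128),('trL',50,465,.03),('trR',665,535,.03),('plate a',482,452,.044),('plate b',580,462,.044),('plate c',472,573,.044),('plate d',572,585,.044)]:
    P[n]=f(u,v,z); print(n,P[n].round(4), world(d,u/4.25+225,v/4.25+155).round(3))
for a,b in [('barR','barL'),('hR','hL'),('trR','trL'),('line_t','line_b')]:
    v=P[b]-P[a];print(a,b,np.degrees(np.arctan2(v[1],v[0])).round(2),np.linalg.norm(v).round(4),((P[a]+P[b])/2).round(4))
s=env.sense();print(cv2.Rodrigues(s['ee_rot'])[0].round(3))
print(d['tvec'])
```

```text
line_t [0.4936 0.0568 0.02  ] [0.494 0.057 0.019]
line_b [0.5612 0.0495 0.02  ] [0.559 0.049 0.029]
barL [0.5342 0.1227 0.128 ] [0.534 0.123 0.128]
barR [ 0.5144 -0.0165  0.128 ] [ 0.515 -0.017  0.126]
post [ 0.4271 -0.0338  0.094 ] [ 0.427 -0.034  0.095]
hL [0.7389 0.1401 0.128 ] [0.735 0.139 0.138]
hR [ 0.7057 -0.091   0.128 ] [ 0.705 -0.091  0.13 ]
trL [0.4737 0.2919 0.03  ] [0.472 0.289 0.044]
trR [ 0.4134 -0.1323  0.03  ] [ 0.411 -0.13   0.051]
plate a [ 0.4727 -0.0076  0.044 ] [ 0.473 -0.008  0.043]
plate b [ 0.4639 -0.0746  0.044 ] [ 0.47  -0.078  0.004]
plate c [0.3898 0.0019 0.044 ] [0.39  0.002 0.041]
plate d [ 0.3797 -0.0658  0.044 ] [ 0.384 -0.069  0.   ]
barR barL 81.91 0.1406 [0.5243 0.0531 0.128 ]
hR hL 81.82 0.2334 [0.7223 0.0246 0.128 ]
trR trL 81.92 0.4284 [0.4436 0.0798 0.03  ]
line_t line_b -6.15 0.068 [0.5274 0.0531 0.02  ]
[[-0.907  0.422 -0.001]
 [ 0.422  0.907 -0.002]
 [ 0.    -0.002 -1.   ]]
[0.04505822 0.54461612 1.42442947]
```

Bin yaw is about -8.1°. The carriage has to slide about 0.0996 m along the track. I'll move above the post now.

```bash
cat >> h.py <<'E'
U=np.array([.990,-.141,0]);V=np.array([.141,.990,0]);Z=np.array([0,0,1.])
def go(g,zdir,ydir):
    """remaining shift (mm, present tool axes) of grasp point to g and turn (deg) to tool z, y"""
    s=env.sense();R=cv2.Rodrigues(s['ee_rot'])[0]
    z=zdir/np.linalg.norm(zdir);y=ydir-z*(ydir@z);y/=np.linalg.norm(y)
    D=np.c_[np.cross(y,z),y,z]
    p=s['ee_pos']
    print('t',round(s['t'],2),'tcp',p.round(4),'grasp',(p+.155*R[:,2]).round(4),'tcp shift',(R.T@(g-.155*z-p)*1e3).round(1),'turn',np.degrees(cv2.Rodrigues(R.T@D)[0].ravel()).round(2),'in target axes',(D.T@(g-.155*z-p)*1e3).round(1),'q',s['q'].round(2),'F',s['contact_force'].round(1),'w',round(float(s['width']),3))
E
python3 -m crank '{"linear":[[-20.1,-26.3,2.5],[-20.1,-26.3,2.5],[-20.1,-26.3,2.5],[-20.1,-26.3,2.5],[-20.1,-26.3,2.5],[-20.1,-26.3,2.5],[-20.1,-26.3,2.5],[-20.1,-26.3,2.5],[-20.1,-26.3,2.5],[-20.1,-26.3,2.5],[-20.1,-26.3,2.5],[-20.1,-26.3,2.5],[-20.1,-26.3,2.5],[-20.1,-26.3,2.5],[-20.1,-26.3,2.5],[-20.1,-26.3,2.5],[-20.1,-26.3,2.5],[-20.1,-26.3,2.5],[-20.1,-26.3,2.5],[-20.1,-26.3,2.5]],"rotation":[[0,0,0],[0,0,0],[0,0,0],[0,0,0],[0,0,0],[0,0,0],[0,0,0],[0,0,0],[0,0,0],[0,0,0],[0,0,0],[0,0,0],[0,0,0],[0,0,0],[0,0,0],[0,0,0],[0,0,0],[0,0,0],[0,0,0],[0,0,0]]}' 0
python3 -m crank '{"linear":[[0,0,0],[0,0,0],[0,0,0],[0,0,0],[0,0,0]],"rotation":[[0,0,-5.6],[0,0,-5.6],[0,0,-5.6],[0,0,0],[0,0,0]]}'
python3 - <<'E'
from h import *
go(.429*U+.0267*V+.072*Z,-Z,V)
s=env.sense();d=snap('wrist','w1');print(d['hand_eye'].round(3))
E
```

```text
t: 1.77
ee_pos: [0.427, -0.0363, 0.3543]
ee_rot: [-0.679, -3.067, -0.0]
contact_force: [1.2, 0.7, -0.2]
width: 1.001
gripper_force: 0.0
t: 2.18
ee_pos: [0.4271, -0.0347, 0.3543]
ee_rot: [-0.228, -3.133, -0.0]
contact_force: [-0.5, -1.1, -0.6]
width: 1.004
gripper_force: 0.0
t 2.18 tcp [ 0.4271 -0.0347  0.3543] grasp [ 0.427  -0.0347  0.1993] tcp shift [ -1.4   0.8 127.3] turn [ 0.   -0.04 -0.23] in target axes [ -1.3   0.8 127.3] q [-0.14 -0.18  2.16  0.    1.16 -1.56] F [-0.5 -1.1 -0.6] w 1.004
[[ 0.001 -0.966 -0.258  0.066]
 [ 1.     0.001  0.    -0.001]
 [ 0.    -0.258  0.966  0.03 ]
 [ 0.     0.     0.     1.   ]]
```

View pics/w1.png

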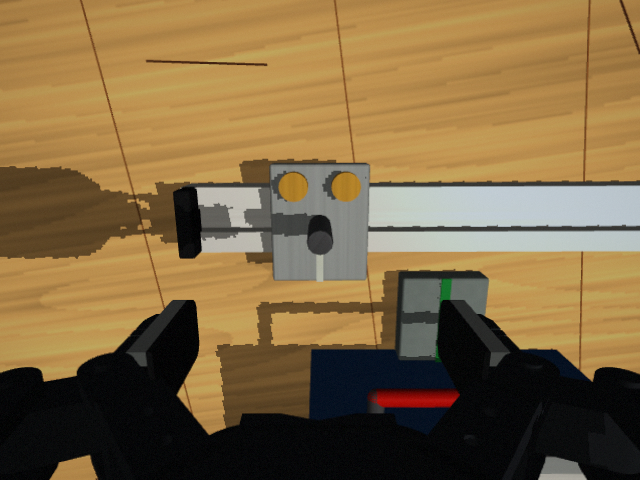

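The wrist view shows the post's top centre at (320,241). The green line's track end is at (446,280), and the post is centred between the fingers.

```bash
python3 - <<'E'
from h import *
d=dict(np.load('pics/w1.npz'));s=env.sense()
for u,v,z in [(320,241,.094),(446,281,.02),(440,356,.02),(320,280,.044),(320,262,.044)]:
    p=world(d,u,v,z,s);print(p.round(4),'u',(p@U).round(4),'v',(p@V).round(4))
E
python3 -m crank '{"linear":[[0,0,15],[0,0,25],[0,0,25],[0,0,25],[0,0,20],[0,0,12],[0,0,5],[0,0,0]],"rotation":[[0,0,0],[0,0,0],[0,0,0],[0,0,0],[0,0,0],[0,0,0],[0,0,0],[0,0,0]]}'
python3 -m crank '{"linear":[[0,0,0],[0,0,0],[0,0,0],[0,0,0],[0,0,0],[0,0,0],[0,0,0],[0,0,0],[0,0,0],[0,0,0]],"rotation":[[0,0,0],[0,0,0],[0,0,0],[0,0,0],[0,0,0],[0,0,0],[0,0,0],[0,0,0],[0,0,0],[0,0,0]]}' 1
python3 -c "
from h import *
go(.429*U+.1263*V+.072*Z,-Z,V)"
```

```text
[ 0.4233 -0.0334  0.094 ] u 0.4238 v 0.0266
[0.4908 0.0602 0.02  ] u 0.4774 v 0.1288
[0.558  0.0508 0.02  ] u 0.5453 v 0.129
[ 0.4664 -0.0394  0.044 ] u 0.4673 v 0.0268
[ 0.4525 -0.0374  0.044 ] u 0.4532 v 0.0268
t: 2.9
ee_pos: [0.4265, -0.0343, 0.2264]
ee_rot: [-0.225, -3.13, -0.0]
contact_force: [0.3, 0.2, 0.3]
width: 1.0
gripper_force: 0.0
t: 3.73
ee_pos: [0.4277, -0.0347, 0.2284]
ee_rot: [0.224, 3.133, 0.0]
contact_force: [-1.5, 0.3, 6.0]
width: 0.169
gripper_force: 58.3
t 3.73 tcp [ 0.4277 -0.0347  0.2284] grasp [ 0.4278 -0.0347  0.0734] tcp shift [ -0.6 100.3   1.4] turn [ 0.01  0.05 -0.07] in target axes [ -0.7 100.3   1.4] q [-0.14 -0.02  2.28  0.    0.88 -1.57] F [-1.5  0.3  6. ] w 0.169
```

```bash
python3 -m crank '{"linear":[[0,4,0],[0,8,0],[0,10,0],[0,12,0],[0,12,0],[0,12,0],[0,12,0],[0,12,0],[0,10,0],[0,6,0],[0,3,0],[0,0,0],[0,0,0],[0,0,0]],"rotation":[[0,0,0],[0,0,0],[0,0,0],[0,0,0],[0,0,0],[0,0,0],[0,0,0],[0,0,0],[0,0,0],[0,0,0],[0,0,0],[0,0,0],[0,0,0],[0,0,0]]}'
python3 - <<'E'
from h import *
s=env.sense();go(.429*U+.1276*V+.072*Z,-Z,V)
d=snap('wrist','w2')
i=d['image'][160:400,160:480,::-1]
cv2.imwrite('pics/w2c.png',cv2.resize(i,None,fx=2.5,fy=2.5,interpolation=cv2.INTER_CUBIC))
E
```

```text
t: 4.9
ee_pos: [0.4421, 0.0658, 0.2284]
ee_rot: [0.224, 3.133, 0.001]
contact_force: [-2.1, 3.2, 6.1]
width: 0.171
gripper_force: 58.7
t 4.9 tcp [0.4421 0.0658 0.2284] grasp [0.4423 0.0659 0.0734] tcp shift [-0.6  0.1  1.4] turn [ 0.05  0.05 -0.07] in target axes [-0.6  0.1  1.4] q [ 0.09  0.02  2.24  0.    0.88 -1.34] F [-2.1  3.2  6.1] w 0.171
```

View pics/w2c.png

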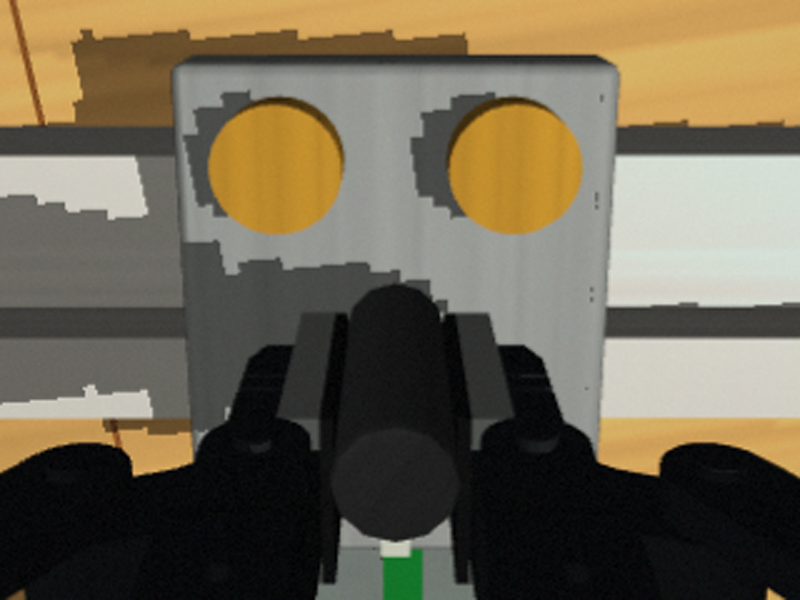

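The post top is at crop x≈395, the white line at 396 and the green line at 403, so the carriage is about 1.2 mm short. I'll nudge it, release, go up and check.

```bash
python3 -m crank '{"linear":[[0,0.6,0],[0,0.6,0],[0,0,0],[0,0,0],[0,0,0]],"rotation":[[0,0,0],[0,0,0],[0,0,0],[0,0,0],[0,0,0]]}'
python3 -m crank '{"linear":[[0,0,0],[0,0,0],[0,0,0],[0,0,0],[0,0,0],[0,0,0],[0,0,0],[0,0,0]],"rotation":[[0,0,0],[0,0,0],[0,0,0],[0,0,0],[0,0,0],[0,0,0],[0,0,0],[0,0,0]]}' 0
python3 -m crank '{"linear":[[0,0,-5],[0,0,-15],[0,0,-25],[0,0,-25],[0,0,-25],[0,0,-25],[0,0,-20],[0,0,-10],[0,0,0],[0,0,0]],"rotation":[[0,0,0],[0,0,0],[0,0,0],[0,0,0],[0,0,0],[0,0,0],[0,0,0],[0,0,0],[0,0,0],[0,0,0]]}'
python3 - <<'E'
from h import *
s=env.sense();go(.5115*U+.1276*V+.123*Z,.5*U-.866*Z,U)
d=snap('wrist','w3')
i=d['image'][150:390,160:480,::-1]
cv2.imwrite('pics/w3c.png',cv2.resize(i,None,fx=2.5,fy=2.5,interpolation=cv2.INTER_CUBIC))
E
```

```text
t: 5.37
ee_pos: [0.4422, 0.0665, 0.2285]
ee_rot: [0.224, 3.133, -0.0]
contact_force: [-1.4, 0.3, 6.4]
width: 0.168
gripper_force: 58.7
t: 6.03
ee_pos: [0.4418, 0.0665, 0.2276]
ee_rot: [-0.224, -3.134, 0.0]
contact_force: [-0.0, -0.2, 0.6]
width: 0.996
gripper_force: 0.0
t: 6.87
ee_pos: [0.4418, 0.0665, 0.3777]
ee_rot: [0.224, 3.133, 0.0]
contact_force: [-0.2, -0.2, 0.1]
width: 0.999
gripper_force: 0.0
t 6.87 tcp [0.4418 0.0665 0.3777] grasp [0.4419 0.0665 0.2227] tcp shift [ -5.9  -0.6 120.5] turn [-23.49 -23.47  87.69] in target axes [ -0.6 -55.  107.3] q [ 0.09 -0.16  2.1  -0.    1.2  -1.33] F [-0.2 -0.2  0.1] w 0.999
```

View pics/w3c.png

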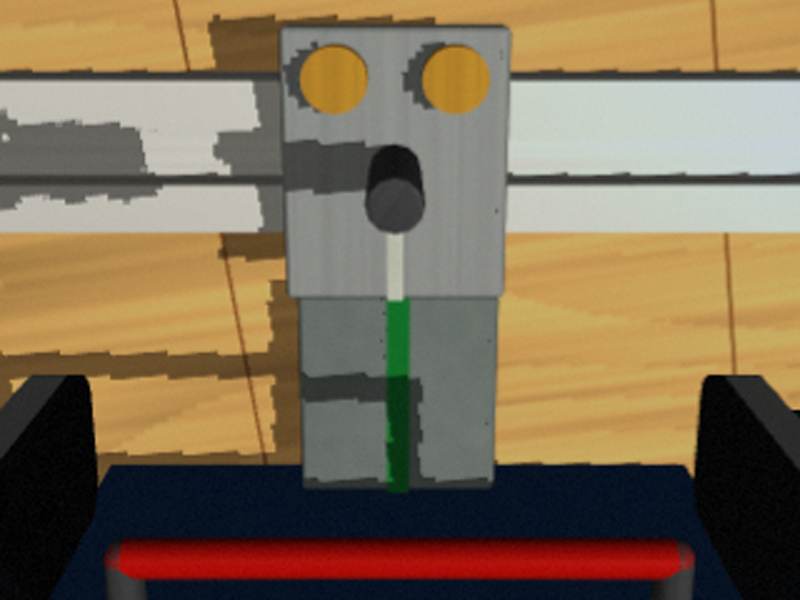

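The white line is centred at 395.5 and the green line at 398 (0.35 mm/px), so the carriage is in line to within 1 mm. The bar runs from (107,560) to (693,560), centred. Next I'll turn the tool across the bar.

```bash
python3 - <<'E'
from h import *
d=dict(np.load('pics/w3.npz'));s=env.sense()
for x,y,z in [(107,560,.126),(693,560,.126),(398,440,.02),(394.5,205,.094),(395.5,270,.044)]:
    p=world(d,x/2.5+160-.3,y/2.5+150-.3,z,s);print((p@U).round(4),(p@V).round(4))
print(world(d,320,374,None,s).round(4))
E
python3 -m crank '{"linear":[[0,0,0],[0,0,0],[0,0,0],[0,0,0],[0,0,0],[0,0,0],[0,0,0],[0,0,0],[0,0,0],[0,0,0],[0,0,0],[0,0,0],[0,0,0],[0,0,0],[0,0,0],[0,0,0],[0,0,0],[0,0,0],[0,0,0]],"rotation":[[0,0,6.9],[0,0,6.9],[0,0,6.9],[0,0,6.9],[0,0,6.9],[0,0,6.9],[0,0,6.9],[0,0,6.9],[0,0,6.9],[0,0,6.9],[0,0,6.9],[0,0,6.9],[0,0,7.1],[-6,0,0],[-6,0,0],[-6,0,0],[-6,0,0],[-6,0,0],[0,0,0]]}' 0.4
python3 -c "
from h import *
go(.5115*U+.1276*V+.123*Z,.5*U-.866*Z,U)"
```

```text
0.5065 0.0552
0.5065 0.2015
0.5276 0.1281
0.423 0.127
0.4564 0.1272
[0.5194 0.0559 0.1267]
t: 8.5
ee_pos: [0.4399, 0.0665, 0.3745]
ee_rot: [2.043, 1.777, 0.473]
contact_force: [-0.2, -0.1, -0.5]
width: 0.603
gripper_force: 0.0
t 8.5 tcp [0.4399 0.0665 0.3745] grasp [0.5164 0.0556 0.2401] tcp shift [ -0.2 -51.6 105.6] turn [-0.1   0.02  0.12] in target axes [ -0.3 -51.8 105.5] q [ 0.15 -0.33  2.28 -0.23  0.7   0.43] F [-0.2 -0.1 -0.5] w 0.603
```

```bash
python3 -m crank '{"linear":[[0,-13.5,0],[0,-20,0],[0,-20,0],[0,0,15],[0,0,25],[0,0,25],[0,0,20],[0,0,12],[0,0,7],[0,0,0],[0,0,0]],"rotation":[[0,0,0],[0,0,0],[0,0,0],[0,0,0],[0,0,0],[0,0,0],[0,0,0],[0,0,0],[0,0,0],[0,0,0],[0,0,0]]}'
python3 - <<'E'
from h import *
s=env.sense();go(.5095*U+.1276*V+.123*Z,.5*U-.866*Z,U)
d=snap('wrist','w4')
E
```

```text
t: 9.42
ee_pos: [0.4472, 0.0656, 0.26]
ee_rot: [2.046, 1.776, 0.472]
contact_force: [-0.4, 0.7, -0.4]
width: 0.601
gripper_force: 0.0
t 9.42 tcp [0.4472 0.0656 0.26  ] grasp [0.5235 0.0546 0.1255] tcp shift [-0.4 -2.7  1.6] turn [-0.19  0.04  0.03] in target axes [-0.4 -2.7  1.6] q [ 0.14 -0.15  2.38 -0.34  0.43  0.56] F [-0.4  0.7 -0.4] w 0.601
```

View pics/w4.png

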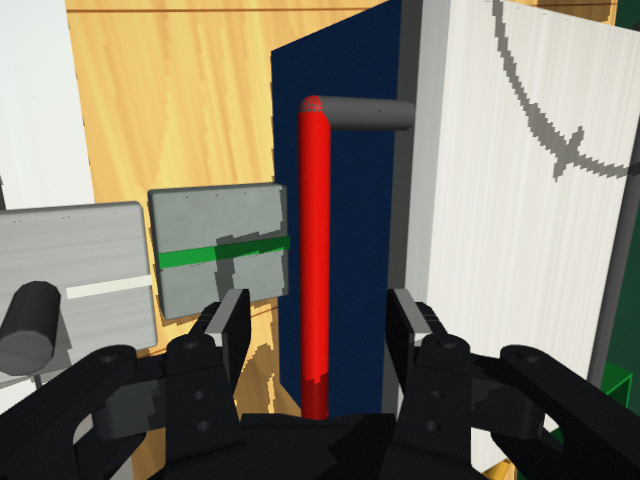

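The bar (x≈315) runs centrally between the pads (250 and 388), so I'll close the gripper.

```bash
python3 -m crank '{"linear":[[0,0,0],[0,0,0],[0,0,0],[0,0,0],[0,0,0],[0,0,0],[0,0,0],[0,0,0]],"rotation":[[0,0,0],[0,0,0],[0,0,0],[0,0,0],[0,0,0],[0,0,0],[0,0,0],[0,0,0]]}' 1
python3 - <<'E'
from h import *
go(.5095*U+.1276*V+.123*Z,.5*U-.866*Z,U)
# arc steps: bar displacement in tool axes (tool fixed, y=.866U+.5Z, z=.5U-.866Z), 5 deg per row
y=np.array([.866,.5]);z=np.array([.5,-.866]);b=lambda q:200*np.array([-np.cos(q),np.sin(q)])
for a in range(0,72,3):
    e=b(np.radians(a+3))-b(np.radians(a));print(a,(e@y).round(1),(e@z).round(1))
E
```

```text
t: 10.13
ee_pos: [0.4456, 0.0658, 0.26]
ee_rot: [2.047, 1.776, 0.471]
contact_force: [-7.6, 2.9, 3.2]
width: 0.09
gripper_force: 58.6
t 10.13 tcp [0.4456 0.0658 0.26  ] grasp [0.5218 0.0549 0.1254] tcp shift [-0.4 -1.3  2.4] turn [-0.24  0.04  0.01] in target axes [-0.4 -1.3  2.4] q [ 0.15 -0.16  2.38 -0.34  0.44  0.56] F [-7.6  2.9  3.2] w 0.09
0 5.5 -8.9
3 5.9 -8.6
6 6.4 -8.3
9 6.8 -8.0
12 7.2 -7.6
15 7.6 -7.2
18 8.0 -6.8
21 8.3 -6.4
24 8.6 -5.9
27 8.9 -5.5
30 9.2 -5.0
33 9.5 -4.5
36 9.7 -4.0
39 9.9 -3.5
42 10.0 -3.0
45 10.2 -2.4
48 10.3 -1.9
51 10.4 -1.4
54 10.4 -0.8
57 10.5 -0.3
60 10.5 0.3
63 10.4 0.8
66 10.4 1.4
69 10.3 1.9
```

```bash
python3 -m crank '{"linear":[[0,2.7,-4.5],[0,2.8,-4.4],[0,5.9,-8.6],[0,6.4,-8.3],[0,6.8,-8],[0,7.2,-7.6],[0,7.6,-7.2],[0,0,0]],"rotation":[[0,0,0],[0,0,0],[0,0,0],[0,0,0],[0,0,0],[0,0,0],[0,0,0],[0,0,0]]}'
python3 -m crank '{"linear":[[0,8,-6.8],[0,8.3,-6.4],[0,8.6,-5.9],[0,8.9,-5.5],[0,9.2,-5],[0,9.5,-4.5],[0,9.7,-4],[0,9.9,-3.5],[0,10,-3],[0,0,0]],"rotation":[[0,0,0],[0,0,0],[0,0,0],[0,0,0],[0,0,0],[0,0,0],[0,0,0],[0,0,0],[0,0,0],[0,0,0]]}'
python3 - <<'E'
from h import *
a=np.radians(45);go((.7095-.2*np.cos(a))*U+.1276*V+(.1254+.2*np.sin(a))*Z,.5*U-.866*Z,U)
snap('scene','s2')
i=cv2.imread('pics/s2.png')[150:350,220:460]
cv2.imwrite('pics/s2c.png',cv2.resize(i,None,fx=3,fy=3,interpolation=cv2.INTER_CUBIC))
E
```

```text
t: 10.8
ee_pos: [0.4551, 0.0645, 0.3229]
ee_rot: [2.05, 1.777, 0.468]
contact_force: [-15.5, 5.3, 2.2]
width: 0.086
gripper_force: 59.2
t: 11.63
ee_pos: [0.5067, 0.0571, 0.4069]
ee_rot: [2.04, 1.771, 0.48]
contact_force: [-7.9, -0.8, 7.6]
width: 0.089
gripper_force: 62.1
t 11.63 tcp [0.5067 0.0571 0.4069] grasp [0.5841 0.0461 0.2731] tcp shift [-0.4 -5.5  3.5] turn [ 0.31 -0.02  0.03] in target axes [-0.4 -5.5  3.5] q [ 0.11 -0.21  2.13 -0.19  0.71  0.36] F [-7.9 -0.8  7.6] w 0.089
```

View pics/s2c.png

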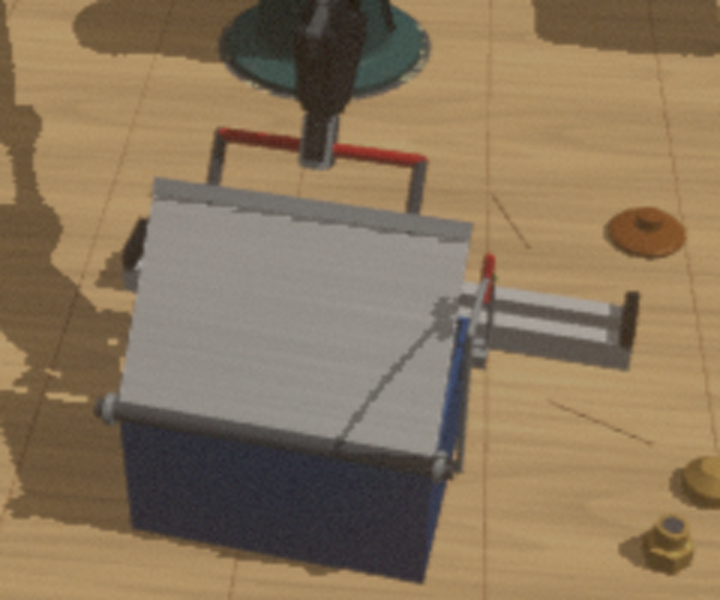

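The hatch is at about 46° and held by the middle of the bar; the bystanders are undisturbed. I'll continue to about 71°.

```bash
cat >> h.py <<'E'
def ang():
    s=env.sense();R=cv2.Rodrigues(s['ee_rot'])[0];g=s['ee_pos']+.155*R[:,2]
    a,b=.7115-g@U,g[2]-.1235;print('angle',np.degrees(np.arctan2(b,a)).round(1),'radius',np.hypot(a,b).round(4),'F',s['contact_force'].round(1),'v',(g@V).round(4))
E
python3 -m crank '{"linear":[[0,10.2,-2.4],[0,10.3,-1.9],[0,10.4,-1.4],[0,10.4,-0.8],[0,10.5,-0.3],[0,10.5,0.3],[0,10.4,0.8],[0,5.2,0.6],[0,2.6,0.3],[0,0,0],[0,0,0],[0,0,0]],"rotation":[[0,0,0],[0,0,0],[0,0,0],[0,0,0],[0,0,0],[0,0,0],[0,0,0],[0,0,0],[0,0,0],[0,0,0],[0,0,0],[0,0,0]]}'
python3 - <<'E'
from h import *
ang()
d=snap('top','t2');snap('scene','s3')
a=cv2.resize(cv2.imread('pics/t2.png')[130:260,250:390],(600,557),interpolation=cv2.INTER_CUBIC)
b=cv2.resize(cv2.imread('pics/s3.png')[190:330,340:400],(200,467),interpolation=cv2.INTER_CUBIC)
c=np.zeros((557,800,3),'u1');c[:,:600]=a;c[:467,600:]=b;cv2.imwrite('pics/c3.png',c)
E
```

```text
t: 12.68
ee_pos: [0.5722, 0.0477, 0.4474]
ee_rot: [2.043, 1.774, 0.476]
contact_force: [-2.5, -5.1, 4.8]
width: 0.089
gripper_force: 64.1
angle 68.7 radius 0.2037 F [-2.5 -5.1  4.8] v 0.1279
```

View pics/c3.png

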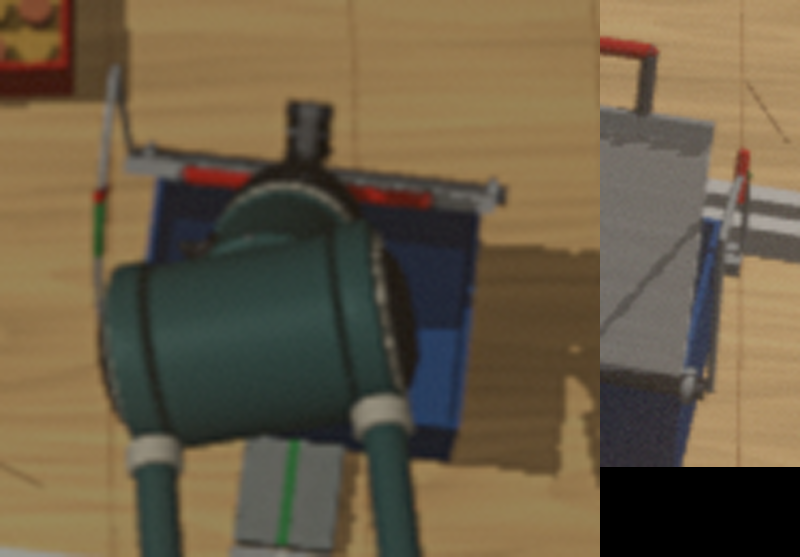

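The top crop shows the bar ends at (188,178) and (428,199), with the hatch swung well up. I'll get the angle from the depth.

```bash
cat >> h.py <<'E'
def barang(d):
    im=cv2.cvtColor(d['image'],cv2.COLOR_RGB2HSV);m=((im[...,0]<8)|(im[...,0]>172))&(im[...,1]>170)&(im[...,2]>60)
    vs,us=np.nonzero(m)
    P=np.array([world(d,u,v) for u,v in zip(us,vs)]);k=(P[:,2]>.12)&(abs(P@V-.127)<.072)&(P[:,2]<.4)&(abs(P@U-.6)<.12)
    p=np.median(P[k],0);p[2]-=.004
    print('n',k.sum(),'u',(p@U).round(4),'z',p[2].round(4),'bar angle',np.degrees(np.arctan2(p[2]-.123,.7115-p@U)).round(1),'r',np.hypot(p[2]-.123,.7115-p@U).round(4))
E
python3 - <<'E'
from h import *
for f in('t1','t2'):barang(dict(np.load(f'pics/{f}.npz')))
E
```

```text
n 115 u 0.512 z 0.1244 bar angle 0.4 r 0.1995
n 88 u 0.6412 z 0.3107 bar angle 69.5 r 0.2004
```

```bash
python3 -m crank '{"linear":[[0,5.2,0.8],[0,5.1,1.1],[0,0,0],[0,0,0],[0,-5.1,-1.1],[0,-5.2,-0.8],[0,0,0]],"rotation":[[0,0,0],[0,0,0],[0,0,0],[0,0,0],[0,0,0],[0,0,0],[0,0,0]]}'
python3 -m crank '{"linear":[[0,-5.2,-0.7],[0,-5.2,-0.7],[0,-5.2,-0.4],[0,-5.2,-0.4],[0,-5.3,-0.1],[0,-5.2,-0.2],[0,-5.3,0.1],[0,-5.2,0.2],[0,-5.2,0.4],[0,-5.2,0.4],[0,-5.2,0.7],[0,-5.2,0.7],[0,-5.1,0.9],[0,0,0],[0,0,0],[0,0,0],[0,0,0]],"rotation":[[0,0,0],[0,0,0],[0,0,0],[0,0,0],[0,0,0],[0,0,0],[0,0,0],[0,0,0],[0,0,0],[0,0,0],[0,0,0],[0,0,0],[0,0,0],[0,0,0],[0,0,0],[0,0,0],[0,0,0]]}'
python3 - <<'E'
from h import *
ang();barang(snap('top','t4'));barang(snap('scene','s4'))
a=cv2.resize(cv2.imread('pics/t4.png')[150:290,230:390],(457,400),interpolation=cv2.INTER_CUBIC)
b=cv2.resize(cv2.imread('pics/s4.png')[190:330,260:400],(343,343),interpolation=cv2.INTER_CUBIC)
c=np.zeros((400,800,3),'u1');c[:,:457]=a;c[:343,457:]=b;cv2.imwrite('pics/c4.png',c)
E
```

```text
t: 13.37
ee_pos: [0.5714, 0.0479, 0.4471]
ee_rot: [2.043, 1.774, 0.475]
contact_force: [-2.8, -4.7, 3.8]
width: 0.085
gripper_force: 64.1
t: 14.78
ee_pos: [0.514, 0.0562, 0.4123]
ee_rot: [2.043, 1.775, 0.475]
contact_force: [-4.9, -3.6, 5.6]
width: 0.091
gripper_force: 64.5
angle 49.3 radius 0.204 F [-4.9 -3.6  5.6] v 0.1281
n 112 u 0.5778 z 0.2757 bar angle 48.8 r 0.203
n 71 u 0.5849 z 0.2742 bar angle 50.1 r 0.1972
```

View pics/c4.png

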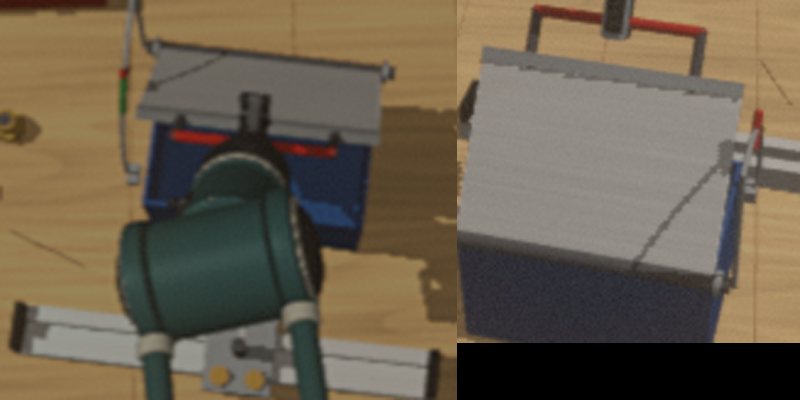

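The hatch is held at about 49–50°, inside the green stretch. The carriage is unchanged and still in line with the tongue.

```bash
python3 -c "
from plant import env
print(env.finish_job())"
```

```text
the job is handed in; nothing more can be done
None
```

The job is handed in at about 15 s: the carriage is in line with the green line to within about 1 mm, and the hatch was raised to about 70°, eased back, and is held steady at about 49–50°.

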